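# Lock the blade frame of a loaf slicer's cassette

## Robot

A 7-joint arm with a two-finger parallel gripper is mounted at the origin on the work surface. World frame = base frame: x ahead of the robot, y to its left, z up, the work surface at z = 0. Lengths are in m, angles in rad, forces in N, time in s.
With the tool pointing down it reaches from about 0.4 to 0.9 m from the base axis. Payload 5.5 kg.
Tool frame: the origin (TCP) lies midway between the tips of the shut fingers; the grasp point (between the pads) lies 19 mm behind it (arm.grip_point_offset is the distance from the TCP to the grasp point, in m); z points along the fingers, y is the line along which they close (so a half turn about z gives the same grasp; the last joint's range is limited). The gripper opens to 92 mm and grips with 3 to 60 N. Pads are 19 mm wide; open, the fingers measure 130 mm over their backs; the gripper's body (75 mm by 190 mm) begins 47 mm behind the grasp point.
Start: joints at [1.46, 0.501, -0.427, 1.55, 0.221, 1.138, -0.21], TCP at [0.237, -0.605, 0.227] pointing down, gripper open.
Joint ranges: [-2.88, 2.88], [-0.31, 2.03], [-1.54, 1.56], [0.2, 2.42], [-1.41, 4.55], [0.19, 2.02], [-2.57, 2.57]. Speed limits (rad/s): [2.57, 2.57, 3.14, 3.14, 3.14, 3.14, 3.14].

## Interface

Orientations are given as a unit quaternion [w, x, y, z].
In Python, from station import arm, readout, viewer, close_job gives the robot as it stands. Calls block until the motion is done:
- arm.move_ptp(position, orientation): joint-space move of the TCP to a pose.
- arm.move_straight(position, rot=None, vel=0.15): straight line of the TCP; rot=None keeps the orientation; vel is the mean speed in m/s.
- arm.move_joints(angles): joint-space move.
- arm.gripper_to(opening): finger opening in m; the grip force is fixed at half the most; returns when the fingers have stopped.
- arm.hold(seconds).
- arm.inverse_kinematics(position, orientation): joint angles nearest the present ones, or None.
- readout.observe(): the state.
- viewer.capture(name): name is "scene" or "top" or "wrist"; returns (picture, depth): 400x640x3 uint8, red, green, blue; 400x640 float32, m along the optical axis (not along the pixel's ray), 0 where there is no reading.
- viewer.camera_params(name): a dict with "K" (3x3 intrinsics, pixels), "T" (4x4, takes a point from camera to world coordinates); the wrist camera has in their place "tool_from_camera" (4x4, takes a point from camera to tool coordinates, whose origin is the TCP and whose axes are the flange's). Camera axes: x right, y down, z forward; pixel columns grow to the right and rows downward; lengths in m; the calibration is good to about 2 mm. A picture is of the moment at which its call begins: read the wrist's pose just before it. camera_params takes no time and is no camera call.
A pose or a line that the arm cannot do raises arm.IKError and nothing moves.
- close_job(): hands the job in; it is judged then, once.
The state is a dict: "t": time; "q": joint angles; "dq": joint speeds; "joint_torque": joint torques, N m; "tool_pos": TCP position; "orientation": TCP orientation; "contact_force": force on the tool from outside, world axes, zero at the start; "wrist_torque": the same for the moment, N m; "finger_gap": finger opening in m; "gripper_force": force on a finger pad.
Only numpy, scipy, OpenCV 4.12 (cv2) and the standard library are available. Lean on these libraries where they do the work, as an engineer would, in place of code of your own. Each camera call takes 0.05 s, during which the arm holds its last target. There are 200 camera calls.

## Task

Before the bread slicer's blade cassette goes to be washed, its blade frame must be locked: draw the red lock pin out of its wooden holder, put its tip into the long slot of the cassette's cover, and feel along the slot with it until it drops into the hidden socket of the blade frame below. Leave the pin fully home, its collar down on the cover, and let go of it. Be gentle, never loading the cassette with more than 25 N in any direction, and leave the brush, the jar and the loaf where they are.

Things in the scene. Friction and masses are not known exactly. Their poses are not given: they have to be found in the camera images.
- cassette: Blade cassette, fixed on the bench: flat white housing with a bare metal cover, 220 (own x) x 320 (own y) x 70 mm high. Origin at the centre of its underside, z up. A straight slot through the 6 mm cover, 16 wide (own x) and 126 long (own y), runs along own y at the cover's centre, between two red stripes. Soft black bristles without resistance hide what lies beneath.
- slot_mid (a point): Centre of the slot, level with the cover's top face (70 mm above the bench). Axes as the cassette's: y along the slot, z up.
- frame_face (a point): Point 10 mm below slot_mid, level with the blade frame's flat upper face, which lies under the whole slot. Its one hidden socket, 16.5 mm along the slot, 20 across, over 22 deep, is centred somewhere within 42 mm either way of this point along the slot. The frame cannot shift along the slot, but sits on rubber: pressed down it gives 1 mm per 2.5 N, 8 mm at most, and springs back.
- pin_grip (a point): Centre of the lock pin's red grip, 22 x 22 mm and 50 tall (own z, up); grasp it by two opposite flats (own x or y). Below it a round steel collar, 32 across, 5 thick, then a round steel shaft 12 across and 36 long, its last 3 mm tapered to 8 across. The whole pin is 91 long, 0.10 to 0.21 kg; this point lies 66 mm above the tip.
- pin_collar (a point): Centre of the underside of the pin's collar, 36 mm above the tip.
- pin_tip (a point): Centre of the flat end of the pin's tip. Axes as the grip's.
- holder_hole (a point): Mouth of the hole in the pin's holder, a fixed beech block 80 x 110 x 55 mm high. The hole is 15.5 square and 45 deep; the pin stands in it upright with its collar resting on the block.
- pastry_brush_grip (a point): Pastry brush about 180 mm long, lying on the cassette's cover beyond the slot (own x about +70), parallel to the slot. Leave it there. The point lies on its handle.
- jar: Amber jar, 70 mm across, 110 tall, standing on the bench; origin at the centre of its underside. Leave it there.
- loaf_mid (a point): Brown loaf, 105 x 160 x 118 mm high, on the bench beyond the cassette; the point lies near its middle. Leave it there.

How it is judged:
By the outcome, as a careful person would: the job done as asked, in the order asked, and still so for the second after the job is handed in, with the robot touching nothing.
It also fails if it takes over 58 s, if anything falls off the work surface, if the arm or the gripper's body presses on something with over 40 N, if the wrist force passes 120 N, or if a joint passes its speed limit or range.

## Working session

There is one attempt and no reset: what is moved stays moved. The work goes in short steps, each a Python script; the robot and the scene stay as the last script left them, time stands still between calls to the robot, and variables do not carry over. Pictures are saved under pics/ and viewed, at most 10 in all, crops included, and the job is handed in when it is done.

```bash
ls; mkdir -p pics; python3 - <<'E'
from station import arm, readout, viewer
import cv2,numpy as np
o=readout.observe(); print({k:np.round(v,3) for k,v in o.items()})
for n in("top","scene"):
    p,d=viewer.capture(n); np.savez(f"pics/{n}.npz",p=p,d=d)
    cv2.imwrite(f"pics/{n}.png",p[:,:,::-1]); c=viewer.camera_params(n); print(n,c)
E
```

```text
pics
{'t': np.float64(0.0), 'q': array([ 1.46 ,  0.502, -0.427,  1.551,  0.221,  1.138, -0.21 ]), 'dq': array([-0.001,  0.001,  0.001,  0.   ,  0.002, -0.001, -0.   ]), 'joint_torque': array([ 1.0000e-03, -5.6660e+01, -5.8160e+00, -2.7912e+01, -6.9000e-02,
        3.1000e-02,  0.0000e+00]), 'tool_pos': array([ 0.237, -0.604,  0.226]), 'orientation': array([-0.001,  0.983,  0.186, -0.   ]), 'contact_force': array([0.221, 0.54 , 0.211]), 'wrist_torque': array([-0.003, -0.015,  0.016]), 'gripper_force': np.float64(0.0), 'finger_gap': np.float64(0.092)}
top {'K': array([[373.49333333,   0.        , 314.20803137],
       [  0.        , 373.49333333, 202.81845453],
       [  0.        ,   0.        ,   1.        ]]), 'T': array([[ 0.00898264, -0.99513194,  0.09814144,  0.49697515],
       [-0.99993998, -0.00955476, -0.00536107,  0.0294173 ],
       [ 0.00627269, -0.0980874 , -0.99515804,  0.9197111 ],
       [ 0.        ,  0.        ,  0.        ,  1.        ]])}
scene {'K': array([[380.46917795,   0.        , 321.11832543],
       [  0.        , 380.46917795, 200.31060094],
       [  0.        ,   0.        ,   1.        ]]), 'T': array([[-0.63598087,  0.56420639, -0.52649738,  1.00804511],
       [ 0.77159572,  0.4534384 , -0.4461319 ,  0.38344256],
       [-0.01297634, -0.68997447, -0.72371738,  0.65168199],
       [ 0.        ,  0.        ,  0.        ,  1.        ]])}
```

View pics/top.png

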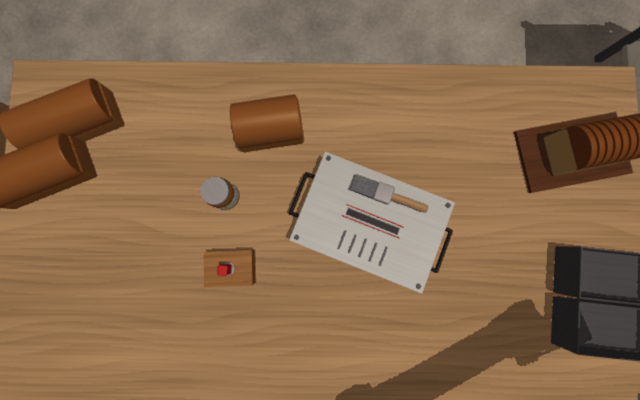

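View pics/scene.png

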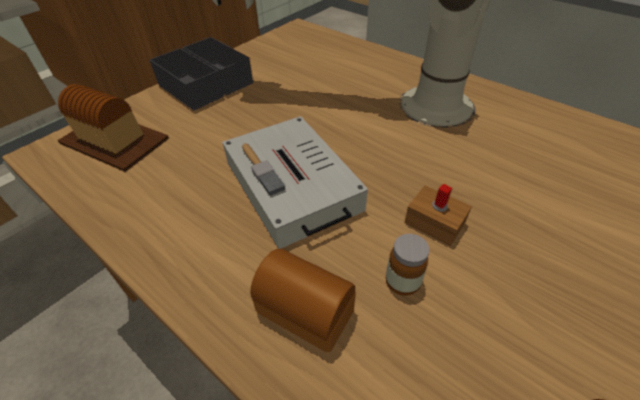

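The top view shows the pin at about (225,269), with the jar at (218,193). The slot is centred near (372,220) and runs from (346,209) to (400,232). The brush lies on the upper side of the slot at (390,193), which gives own +x. The scene view agrees. Next I'll convert these pixels to positions.

```bash
cat > h.py <<'E'
from station import arm, readout, viewer
import cv2,numpy as np
from scipy.spatial.transform import Rotation as R
def tooldown(yaw):
    """tool z down, tool y (closing line) at world angle yaw"""
    y=np.array([np.cos(yaw),np.sin(yaw),0]);z=np.array([0,0,-1.]);x=np.cross(y,z)
    q=R.from_matrix(np.c_[x,y,z]).as_quat(); return q[[3,0,1,2]]
def mat(pos,q):
    T=np.eye(4);T[:3,:3]=R.from_quat(np.r_[q[1:],q[0]]).as_matrix();T[:3,3]=pos;return T
def onplane(uv,K,T,z):
    uv=np.atleast_2d(uv).astype(float)
    d=(np.c_[uv,np.ones(len(uv))]@np.linalg.inv(K).T)@T[:3,:3].T
    s=(z-T[2,3])/d[:,2]; return T[:3,3]+d*s[:,None]
def cloud(d,K,T):
    v,u=np.mgrid[:d.shape[0],:d.shape[1]]
    P=np.stack([(u-K[0,2])*d/K[0,0],(v-K[1,2])*d/K[1,1],d],-1)
    return P@T[:3,:3].T+T[:3,3]
def wrist(name):
    o=readout.observe();p,d=viewer.capture("wrist");c=viewer.camera_params("wrist")
    T=mat(o["tool_pos"],o["orientation"])@c["tool_from_camera"]
    cv2.imwrite(f"pics/{name}.png",p[:,:,::-1]);np.savez(f"pics/{name}.npz",p=p,d=d,T=T,K=c["K"]);return p,d,c["K"],T
def red(p):
    p=p.astype(int);return (p[...,0]>100)&(p[...,1]<50)&(p[...,2]<50)
E
python3 - <<'E'
from h import *
for n in("top","scene"):
    a=np.load(f"pics/{n}.npz");p,d=a["p"],a["d"];c=viewer.camera_params(n);K,T=c["K"],c["T"]
    P=cloud(d,K,T); m=red(p)&(P[...,2]>.08)&(d>0)&(P[...,2]<.14)
    Q=P[m];print(n,"pin",len(Q),Q.mean(0),Q.min(0),Q.max(0)); t=Q[Q[:,2]>.106]; print(t.mean(0) if len(t) else 0,len(t))
    if n=="top":
        m2=np.zeros(m.shape,np.uint8);g=p.max(2)<70;m2[203:240,340:406]=g[203:240,340:406]
        k,l,s,ce=cv2.connectedComponentsWithStats(m2);i=1+np.argmax(s[1:,4]);v,u=np.where(l==i)
        r=cv2.minAreaRect(np.c_[u,v].astype(np.float32));b=cv2.boxPoints(r);W=onplane(b,K,T,.07);print(r,W);print("mid",W.mean(0))
        for nm,uv in dict(cover=(345,240),holder=(245,260),jar=(215,190)).items():print(nm,P[uv[1],uv[0]])
        cor=onplane([(327,156),(451,205),(420,290),(292,238)],K,T,.07);print("cover corners",cor,cor.mean(0))
print(arm.grip_point_offset,viewer.camera_params("wrist"))
E
```

```text
top pin 99 [0.43125576 0.22046426 0.10960257] [0.41981694 0.20976185 0.10595345] [0.44127696 0.23174559 0.1132521 ]
[0.43117784 0.22053555 0.1096398 ] 98
((372.177978515625, 220.81455993652344), (53.65657424926758, 5.1472249031066895), 21.571308135986328) [[ 0.55735045 -0.04853711  0.07      ]
 [ 0.56834682 -0.05285541  0.07      ]
 [ 0.5244139  -0.16639136  0.07      ]
 [ 0.51352173 -0.16194571  0.07      ]]
mid [ 0.54090822 -0.1074324   0.07      ]
cover [ 0.49681956 -0.0455754   0.07100464]
holder [0.4492318  0.18190373 0.05558695]
jar [0.60275205 0.24158602 0.11079852]
cover corners [[ 0.68997259 -0.00379715  0.07      ]
 [ 0.57876059 -0.28846089  0.07      ]
 [ 0.38694426 -0.21374144  0.07      ]
 [ 0.5002479   0.07440364  0.07      ]] [ 0.53898134 -0.10789896  0.07      ]
scene pin 73 [0.43318898 0.22373095 0.109953  ] [0.42264992 0.21273024 0.09499883] [0.44139412 0.23380872 0.11267608]
[0.43332874 0.22344767 0.1102556 ] 71
0.0188 {'K': array([[289.55637837,   0.        , 314.32972867],
       [  0.        , 289.55637837, 203.72889707],
       [  0.        ,   0.        ,   1.        ]]), 'tool_from_camera': array([[ 7.27362886e-04, -9.66500927e-01, -2.56662091e-01,
         6.93209686e-02],
       [ 9.99999735e-01,  7.12843424e-04,  1.49608627e-04,
        -1.53965366e-04],
       [ 3.83630076e-05, -2.56662132e-01,  9.66501189e-01,
        -1.57113236e-01],
       [ 0.00000000e+00,  0.00000000e+00,  0.00000000e+00,
         1.00000000e+00]])}
```

```bash
python3 - <<'E'
from h import *
yaw=np.deg2rad(68.9)
for y in (yaw,yaw-np.pi):
    for tgt in ([.541,-.107,.12],[.432,.221,.12]):
        print(np.rad2deg(y),tgt,arm.inverse_kinematics(tgt,tooldown(y)))
y=yaw-np.pi
arm.move_ptp([.541,-.107,.24],tooldown(y)); p,d,K,T=wrist("w_slot")
arm.move_ptp([.432,.221,.25],tooldown(y)); p2,d2,K,T2=wrist("w_pin")
print(readout.observe()["t"],readout.observe()["q"])
cv2.imwrite("pics/w.png",np.hstack([cv2.resize(x,None,fx=.62,fy=.62)[:,:,::-1] for x in(p,p2)]))
P=cloud(d2,K,T2);m=red(p2)&(P[...,2]>.104)&(P[...,2]<.116);Q=P[m];r=cv2.minAreaRect(Q[:,:2].astype(np.float32));print(len(Q),r,Q[:,2].mean())
E
```

```text
68.9 [0.541, -0.107, 0.12] [ 0.88832431  0.64021626 -0.98450891  1.87817038  0.64284762  0.97923508
  0.81611415]
68.9 [0.432, 0.221, 0.12] [ 0.45470249  0.73246272 -1.29927343  2.0315394   0.83245713  1.05729817
 -0.05025681]
-111.1 [0.541, -0.107, 0.12] [ 0.57056425  0.4810943  -0.53309717  1.8877697   0.31648013  0.85662041
 -2.06175675]
-111.1 [0.432, 0.221, 0.12] [-0.73011226  0.32944226  0.23637799  2.06674958 -0.11054601  0.75699365
 -2.36456329]
3.5917 [-0.14079539  0.17257131 -0.42650095  1.92603652  0.08198534  1.0598262
 -2.54352675]
384 ((0.4301786422729492, 0.2216172218322754), (0.02166598290205002, 0.022485502064228058), 86.11332702636719) 0.10856054041427672
```

View pics/w.png

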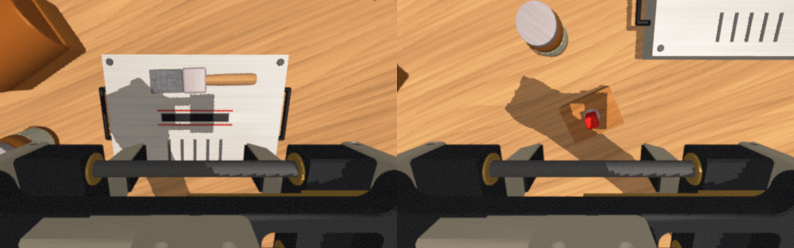

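The wrist view from above the slot shows the slot level, at crop (162–228,118). The view from above the pin shows the red grip at crop (592,118), clear of obstacles. Next I'll refine the slot position, then grasp and lift the pin.

```bash
cat >> h.py <<'E'
def slot(p,K,T,box):
    u0,v0,u1,v1=box;m=np.zeros(p.shape[:2],np.uint8);m[v0:v1,u0:u1]=(p.max(2)<60)[v0:v1,u0:u1]
    k,l,s,ce=cv2.connectedComponentsWithStats(m);i=1+np.argmax(s[1:,4]);v,u=np.where(l==i)
    W=onplane(np.c_[u,v],K,T,.07)[:,:2].astype(np.float32);return cv2.minAreaRect(W)
E
python3 - <<'E'
from h import *
a=np.load("pics/w_slot.npz");print("slot",slot(a["p"],a["K"],a["T"],(245,178,385,205)))
P=cloud(a["d"],a["K"],a["T"]);print("cover z",np.median(P[165:172,260:370,2]),"brush",P[115:140,245:330,2].max())
x,y=.4306,.2217;q=tooldown(np.deg2rad(86.1))
arm.move_ptp([x,y,.17],q); arm.move_straight([x,y,.074],vel=.12)
f0=readout.observe()["contact_force"]
arm.gripper_to(.0);o=readout.observe();print(o["finger_gap"],o["gripper_force"],f0,o["contact_force"],o["tool_pos"],o["t"])
E
```

```text
slot ((0.5450855493545532, -0.09666822105646133), (0.09960116446018219, 0.014125024899840355), 68.85176849365234)
cover z 0.06910245788942326 brush 0.39700567547365095
0.022000056870060063 29.9819478392601 [ 0.05716551  0.07872034 -0.02587474] [ 0.45702602  0.84811896 -0.6127728 ] [0.43060891 0.22174295 0.07399751] 8.1
```

```bash
cat >> h.py <<'E'
U=np.array([np.cos(np.deg2rad(68.85)),np.sin(np.deg2rad(68.85))]);N=np.array([U[1],-U[0]])
MID=np.array([.541,-.1072]);Q=tooldown(np.deg2rad(68.85))
def pos(s,c,z): return np.r_[MID+s*U+c*N,z]
def st():
    o=readout.observe();f=o["contact_force"];return np.round([o["t"],*((o["tool_pos"][:2]-MID)@np.c_[U,N]*1e3),o["tool_pos"][2]*1e3,f[:2]@U,f[:2]@N,f[2],o["finger_gap"]*1e3],2)
E
python3 - <<'E'
from h import *
arm.move_straight([.4306,.2217,.19],vel=.2); print(st())
arm.move_ptp(pos(-.044,0,.16),Q); print(st())
arm.move_straight(pos(-.044,0,.130),vel=.1); arm.hold(.1);print(st())
p,d,K,T=wrist("over"); s,_=viewer.capture("scene")
cv2.imwrite("pics/c.png",np.vstack([cv2.resize(s[100:240,200:400],(640,448))[:,:,::-1],p[130:280:,:,::-1]]))
E
```

```text
[   8.83  265.89 -221.72  188.99    0.45   -0.53   -1.72   22.12]
[ 10.26 -41.77  -0.61 160.24   0.66  -0.54  -1.58  21.8 ]
[ 1.0810e+01 -4.3610e+01  1.2000e-01  1.3011e+02 -3.0000e-01 -4.1000e-01
 -1.7000e+00  2.1820e+01]
```

View pics/c.png

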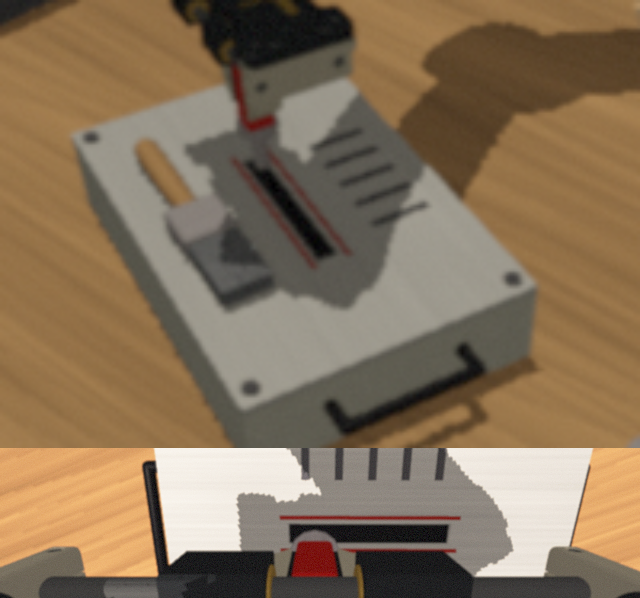

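The pin is held upright over the slot's near end. The slot is now fully visible in the wrist crop, at u 288–447, v 525–543. I'll re-measure it, correct and make a guarded descent.

```bash
python3 - <<'E'
from h import *
a=np.load("pics/over.npz");r=slot(a["p"],a["K"],a["T"],(280,200,460,228));print(r)
print("mid rel mm",(np.array(r[0])-MID)@np.c_[U,N]*1e3)
z=.130
while z>.1145:
    z-=.002;arm.move_straight(pos(-.044,0,z),vel=.04);s=st();print(s)
    if s[6]>1.5 or np.hypot(s[4],s[5])>4: break
E
```

```text
((0.539579451084137, -0.10752091556787491), (0.12302715331315994, 0.013960775919258595), 68.90623474121094)
mid rel mm [-0.81184781 -1.20906954]
[ 1.1160e+01 -4.4130e+01  1.0000e-02  1.2803e+02  5.7000e-01  7.8000e-01
 -2.5000e+00  2.1720e+01]
[ 1.1410e+01 -4.4070e+01 -1.1000e-01  1.2586e+02 -3.4000e-01  4.8000e-01
 -1.7300e+00  2.2240e+01]
[ 11.66 -44.02  -0.13 123.84  -0.44   0.47  -2.97  21.99]
[ 1.1910e+01 -4.4040e+01 -9.0000e-02  1.2186e+02 -3.4000e-01 -3.8000e-01
 -1.3600e+00  2.1710e+01]
[ 1.2160e+01 -4.4030e+01 -9.0000e-02  1.1985e+02  9.4000e-01 -8.3000e-01
 -2.0100e+00  2.1990e+01]
[ 1.2410e+01 -4.4020e+01 -1.0000e-01  1.1786e+02  4.4000e-01  5.7000e-01
 -8.1000e-01  2.1880e+01]
[ 12.66 -44.05  -0.12 115.85   0.49  -0.41  -2.2   21.66]
[ 12.91 -43.88   0.25 114.19  -0.8    0.45   0.2   21.88]
```

```bash
python3 - <<'E'
from h import *
s=-.044;c=-.0004
for z in(.113,.112): arm.move_straight(pos(s,c,z),vel=.04);print(st())
low=0;log=[]
while s<.046:
    s+=.0015;arm.move_straight(pos(s,c,z),vel=.02);f=st();log.append(f)
    if abs(f[4])>8 or abs(f[5])>8 or f[6]>14: print("side");break
    if f[6]<1.2:
        arm.hold(.05);f=st();log.append(f)
        if f[6]<1.2: print("drop");break
L=np.array(log);print(L[::6]);print(L[-5:])
E
```

```text
[ 13.16 -43.9    0.15 113.39  -0.51   0.98   2.66  21.68]
[ 13.41 -43.89   0.14 112.39   0.12   0.98   3.69  21.89]
drop
[[ 1.3660e+01 -4.3510e+01  5.0000e-02  1.1212e+02 -3.1600e+00  2.1900e+00
   5.6300e+00  2.1790e+01]
 [ 1.5160e+01 -3.5050e+01 -7.5000e-01  1.1183e+02 -4.6600e+00 -1.9000e-01
   5.9300e+00  2.2040e+01]
 [ 1.6660e+01 -2.6140e+01 -8.8000e-01  1.1175e+02 -5.4700e+00 -6.2000e-01
   5.8800e+00  2.1490e+01]
 [ 1.8160e+01 -1.7150e+01 -9.1000e-01  1.1174e+02 -3.7500e+00 -2.8000e-01
   6.1600e+00  2.1360e+01]
 [ 1.9660e+01 -8.1800e+00 -8.9000e-01  1.1175e+02 -4.7900e+00  5.4000e-01
   6.5400e+00  2.1730e+01]
 [ 2.1160e+01  8.3000e-01 -9.4000e-01  1.1173e+02 -5.2800e+00 -2.8000e-01
   6.0100e+00  2.1910e+01]
 [ 2.2660e+01  1.2470e+01 -1.5000e+00  1.1129e+02 -4.0000e-02 -9.0000e-02
  -2.4900e+00  2.1660e+01]]
[[ 2.1910e+01  5.3700e+00 -9.7000e-01  1.1169e+02 -5.7300e+00 -4.8000e-01
   6.0300e+00  2.1860e+01]
 [ 2.2160e+01  7.0300e+00 -9.5000e-01  1.1171e+02 -3.8300e+00  1.4000e-01
   5.7900e+00  2.1930e+01]
 [ 2.2410e+01  8.9600e+00 -9.9000e-01  1.1166e+02 -3.8500e+00  1.6000e-01
   5.8700e+00  2.1720e+01]
 [ 2.2660e+01  1.2470e+01 -1.5000e+00  1.1129e+02 -4.0000e-02 -9.0000e-02
  -2.4900e+00  2.1660e+01]
 [ 2.2710e+01  1.2350e+01 -1.3800e+00  1.1135e+02  1.3000e-01  3.4000e-01
  -1.9600e+00  2.2170e+01]]
```

```bash
python3 - <<'E'
from h import *
s=.0125;c=-.0012;z=.1115
while z>.0875:
    z-=.0015 if z>.0925 else .0005
    arm.move_straight(pos(s,c,z),vel=.03);f=st();print(f.tolist())
    if f[6]>5 or abs(f[4])>7 or abs(f[5])>7: print("stop");break
E
```

```text
[22.96, 12.8, -1.59, 109.64, -0.64, -0.2, -1.04, 22.07]
[23.21, 12.44, -1.31, 108.36, 0.14, -0.06, -2.3, 21.98]
[23.46, 12.44, -1.29, 106.9, 0.33, -0.09, -2.74, 21.94]
[23.71, 12.44, -1.28, 105.38, 0.32, 1.01, -1.17, 21.88]
[23.96, 12.48, -1.28, 103.89, -0.23, -0.25, -1.82, 21.43]
[24.21, 12.45, -1.29, 102.36, 0.33, 0.3, -1.99, 21.61]
[24.46, 12.48, -1.26, 100.9, -0.51, 0.82, -1.61, 21.98]
[24.71, 12.49, -1.26, 99.39, 0.3, 0.59, -2.27, 21.81]
[24.96, 12.45, -1.28, 97.88, 0.5, -0.54, -2.34, 21.77]
[25.21, 12.49, -1.28, 96.41, 0.03, -0.13, -1.8, 21.93]
[25.46, 12.49, -1.28, 94.89, -0.93, 0.22, -1.57, 22.03]
[25.71, 12.47, -1.29, 93.38, 0.95, -0.6, -2.48, 21.81]
[25.96, 12.5, -1.3, 91.88, 0.86, 0.22, -1.71, 21.55]
[26.21, 12.47, -1.2, 91.48, -0.95, 0.18, -2.02, 21.64]
[26.46, 12.5, -1.23, 90.98, -0.49, -0.46, -1.4, 21.86]
[26.71, 12.5, -1.21, 90.47, 0.2, -0.74, -1.84, 21.99]
[26.96, 12.48, -1.24, 89.95, -0.88, -0.4, -1.93, 21.52]
[27.21, 12.51, -1.24, 89.48, 0.09, 0.45, -1.6, 21.76]
[27.46, 12.5, -1.14, 89.02, 0.25, 0.18, -1.21, 21.92]
[27.71, 12.56, -1.12, 88.99, -0.38, -1.98, 4.27, 22.0]
[27.96, 12.53, -1.1, 88.96, -1.75, -2.95, 9.68, 21.95]
stop
```

The collar seated at exactly the predicted height. Now I'll relieve the preload, release, retreat and look.

```bash
python3 - <<'E'
from h import *
s=.0125;c=-.0012
arm.move_straight(pos(s,c,.0888),vel=.03);print(st())
arm.gripper_to(.06);print(st())
arm.move_straight(pos(s,c,.20),vel=.12);arm.move_straight(pos(s,c,.26)-np.r_[N*.06,0],vel=.2);print(st())
p,d,K,T=wrist("end");P=cloud(d,K,T);m=red(p)&(P[...,2]>.11)&(P[...,2]<.16);print(len(P[m]),P[m].mean(0),(P[m].mean(0)[:2]-MID)@np.c_[U,N])
sc,_=viewer.capture("scene");cv2.imwrite("pics/e.png",np.vstack([cv2.resize(sc[100:240,200:400],(640,448))[:,:,::-1],p[90:240:,:,::-1]]))
E
```

```text
[28.21 12.58 -1.03 88.98 -1.6  -1.07  2.88 21.5 ]
[29.01 12.51 -1.21 88.79  0.18 -0.18 -0.13 60.17]
[ 3.0660e+01  1.1590e+01 -6.0760e+01  2.5953e+02 -5.6000e-01 -2.3000e-01
 -3.4000e-01  6.0030e+01]
324 [ 0.54030048 -0.09275949  0.12222159] [ 0.01321539 -0.00586269]
```

View pics/e.png

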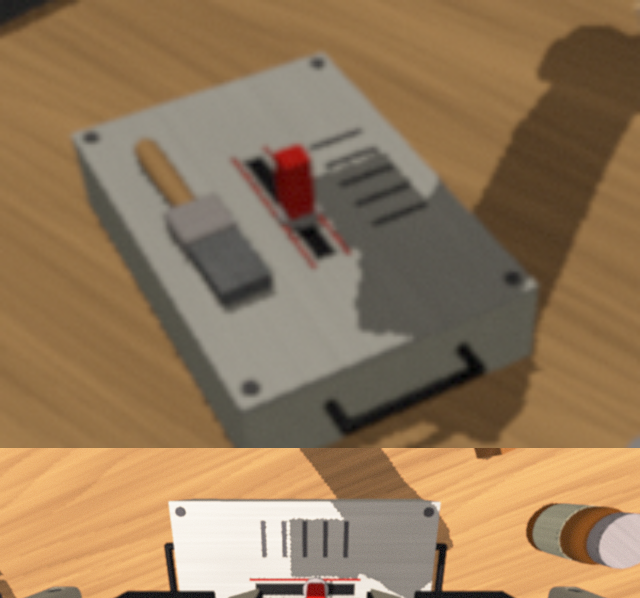

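The pin stands upright with its collar on the cover, at about (294,185) in the crop. The brush hasn't moved, and the gripper is clear.

```bash
python3 -c "
from station import close_job
print(close_job())"
```

```text
the job is handed in; nothing more can be done
None
```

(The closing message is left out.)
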